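# Step the plate stage under the pointer, then hold it home on its sprung plunger

### The job

Using the black post on the sliding plate stage, bring the near-left corner well of the six-well plate centrally under the fixed pointer and pause there for about a second, then do the same with the far-right corner well. Then slide the stage to the left against the sprung plunger until it rests firmly on the hard stop beside it, without ramming it, and finish while still holding it pressed there: do not let go, or the spring will push it off. Leave the vial, the timer and the white tube rack as they stand.

Things in the scene. Friction and masses are not known exactly. Their poses are not given: they have to be found in the camera images.
- post (a point): Upright black round post, 19 mm in diameter, handle of the x-y stage, fixed to its sliding table at the robot's side. Point on its axis, 92 mm up; the post spans heights 54 to 110 mm, free all round. x axis: along the stage's x (away from the robot), y: to the left; the stage is turned up to 17 degrees. Post, table and plate slide together, level, along both axes; each slide drags about 1 N.
- well_near_left (a point): Centre of the near-left (-x, +y: robot's side, left) corner well of the clear six-well plate (86 x 128 x 21 mm, two rows of three 35 mm wells 39 mm apart, rows along y) fixed on the sliding table; 66 mm up, the lid is at 71 mm. The first well to show.
- well_far_right (a point): Centre of the top of the far-right (+x, -y) corner well of the same plate, 66 mm above the work surface. The only empty well. The second well to show.
- pointer_tip (a point): Tip of the fixed steel pointer, which hangs down over the plate from a thin boom coming from a column at the far side of the stage; the tip is 78 mm above the work surface, 7 mm above the plate's lid; boom and column reach up to 110 mm. It does not move with the table.
- table (a joint): Slide of the table along the stage's x, m; range -0.027 to 0.027, grows away from the robot. Starts between -0.012 and 0.012.
- saddle (a joint): Slide of the saddle, which carries the table, along the stage's y, m; from -0.046, grows to the left. Its upright end plate at the left meets the plunger at 0.052 and the hard stop at 0.066. Starts between -0.02 and 0.02.
- plunger (a joint): Travel of the sprung brass plunger, m: 0 out at rest, 0.014 when the saddle is on the hard stop. The spring pushes back to the right with 3.6 N at first and 7.8 N at the stop (300 N/m), so a saddle let go slides off the stop.
- stop: Hard stop: fixed steel pin, 12 mm in diameter, along the stage's y, beside the plunger and nearer to the robot, on the aluminium end block (85 mm wide, 68 mm high) at the stage's left end. Origin and axes are the stage's: the origin is on the work surface straight below the pointer's tip.
- stop_face (a point): Centre of the right-hand face of the hard stop, which the saddle's end plate meets; 52 mm above the work surface.
- vial_mid (a point): Centre, half-way up, of a loose glass vial with a grey cap, 46 mm in diameter and 91 mm high, standing upright left of the stage. Bystander.
- timer_mid (a point): Centre of a loose flat timer, 66 x 66 x 15 mm, lying on the work surface right of the stage. Bystander.
- rack_mid (a point): Centre of a loose white tube rack, 46 x 126 x 35 mm, lying farther to the right. Bystander.

How it is judged:
By the outcome, as a careful person would: the job done as asked, in the order asked, and still so for the second after the job is handed in, while the arm keeps its last pose, push and grip.
It also fails if it takes over 51 s, if anything falls off the work surface, if the arm or the gripper's body presses on something with over 40 N, if the wrist force passes 120 N, or if a joint passes its speed limit or range.

### The arm

A 6-joint arm with a two-finger parallel gripper is mounted at the origin on a cart in front of the work surface, level with it; the furniture and walls round the work are solid. World frame = base frame: x ahead of the robot, y to its left, z up, the work surface at z = 0. Lengths are in m, angles in degrees, forces in N, time in s.
With the tool pointing down it reaches from about 0.3 to 0.875 m from the base axis. Payload 4.2 kg.
Tool frame: the origin (TCP) lies at the very end of the fingers, on their centre line; the grasp point (between the pads) lies env.grip_depth behind it (env.grip_depth is the distance from the TCP to the grasp point, in m); z points along the fingers, y is the line along which they close (so a half turn about z gives the same grasp; the last joint's range is limited). The gripper opens to 85 mm and grips with 20 to 120 N. Pads are 22 mm wide; open, the fingers measure 114 mm over their backs; the gripper's body (76 mm by 85 mm) begins 54 mm behind the grasp point. The pads swing forward as they close: fully open they stand 13 mm farther back than shut.
Start: joints at [66.291, 18.312, 89.639, -0, 72.044, -1.146], TCP at [0.221, 0.531, 0.231] pointing down, gripper open.
Joint ranges: [-177.97, 177.97], [-48.28, 115.42], [12.27, 149.76], [-77.06, 257.06], [2.81, 150.46], [-146.56, 146.56]. Speed limits (degrees/s): [147.25, 147.25, 180, 180, 180, 180].

### API

Orientations are given as [roll, pitch, yaw] about the fixed x, y, z axes, in that order (R = Rz(yaw) Ry(pitch) Rx(roll)).
In Python, from workcell import env, capture, camera_model, spotter gives the robot as it stands.
- The arm moves only by the shell command python3 -m jog 'ROWS' [FORCE]. ROWS is a JSON object of lists of equal length, an entry for each row: "offset": the shift along the tool's x, y, z in units of 50 mm (1.0 is 50 mm), a list of three; "delta_rot": the turn, a rotation vector about the tool's x, y, z in units of 5 degrees (1.0 is 5 degrees), a list of three; "fingers": the finger opening in mm, from 0 to 85.4. In form: {"offset": [[tx, ty, tz], ...], "delta_rot": [[ax, ay, az], ...], "fingers": [fingers, ...]}. A call has 1 to 10 rows; each row shifts and turns the commanded pose from where the row before left it, along the tool's axes as they then stand; what a row does not reach is not made up. A row lasts 1/8 s, in which the tool goes at most 62.5 mm and 10.7 degrees, less where a joint would pass 70% of its speed; a pose out of reach is approached as far as the arm can. A call is refused whole if a number of a shift passes 1 or a number of a turn 1, either way. A call with a gripper value outside its range is refused whole. The fingers move at their own pace and stop on an object; FORCE is the grip in N (left out, the last holds). Time passes only in rows, so rows that do not move let the fingers close. It gives the time, the measured TCP pose, the force, the opening and the grip force at its end, in the units of the state.
- env.sense(): the state, without advancing time (a new reading comes with each control period).
- capture(name): name is "side" or "top"; returns (picture, depth): 480x640x3 uint8, red, green, blue; 480x640 float32, m along the optical axis (not along the pixel's ray), 0 where there is no reading.
- camera_model(name): a dict with "K" (3x3 intrinsics, pixels), "eye" and "orientation" of the camera in the world. Camera axes: x right, y up, looking along -z (the intrinsics and any distortion apply to the point x, -y, -z); pixel columns grow to the right and rows downward; lengths in m; the calibration is good to about 2 mm. A picture is of the moment at which its call begins. camera_model takes no time and is no camera call.
- env.finish_job(): hands the job in; it is judged then, once.
Trained networks look in the newest picture that a camera, given by its name, has taken for a name from the list of things; names that differ only in an ending like _2 or _b are one class to them, and where a whole thing is asked for, a point or a joint stands for the part that bears it (a point fixed in the world has none). Each returns a list of dicts, best first, with "conf" (0 to 1); they miss things now and then, are a little off and sometimes report something else, mostly with a low value. They report only what shows in the picture. A call takes as long as a camera call.
- spotter.search_frame(camera, target): "box" ([left, top, right, bottom] in pixels, round what is visible of it).
- spotter.tip_of(camera, target): "location" ([column, row] in pixels: a listed point, or the origin of a listed thing).
The state is a dict: "time_s": time; "joint_positions": joint angles; "qd": joint speeds; "effort": joint torques, N m; "tool_pos": TCP position; "tool_rot": TCP orientation; "wrist_force": force on the tool from outside, world axes, zero at the start; "ft_torque": the same for the moment, N m; "grip_width": opening from 0.0 (shut) to 1.0 (fully open); "grasp_force": force on a finger pad.
Only numpy, scipy, OpenCV 4.12 (cv2) and the standard library are available. Lean on these libraries where they do the work, as an engineer would, in place of code of your own. Each camera call takes 0.05 s, during which the arm holds its last target. There are 200 camera calls.

## Working session

There is one attempt and no reset: what is moved stays moved. The work goes in short steps, Python scripts to look and compute and a shell command to move; the robot and the scene stay as the last step left them, time stands still between calls to the robot, and variables do not carry over. Pictures are saved under pics/ and viewed, at most 10 in all, crops included, and the job is handed in when it is done.

```bash
mkdir -p pics; cat > h.py <<'E'
import numpy as np, cv2
from workcell import env, capture, camera_model, spotter
from scipy.spatial.transform import Rotation as R
def ray(cam,px):
    m=camera_model(cam);K=np.array(m["K"]);o=np.array(m["orientation"])
    Rm=o if o.shape==(3,3) else (R.from_euler('xyz',o,degrees=True).as_matrix() if o.size==3 else None)
    d=np.linalg.inv(K)@[px[0],px[1],1]; d=Rm@[d[0],-d[1],-d[2]]
    return np.array(m["eye"]),d
def atz(cam,px,z):
    e,d=ray(cam,px); return e+d*(z-e[2])/d[2]
Z=dict(post=.092,well_near_left=.066,well_far_right=.066,pointer_tip=.078,stop_face=.052,vial_mid=.0455,timer_mid=.0075,rack_mid=.0175,stop=0)
def tips(names,cams=("top","side")):
    for n in names:
        for c in cams:
            for r in spotter.tip_of(c,n)[:2]:
                print(n,c,round(r["conf"],2),np.round(r["location"],1),np.round(atz(c,r["location"],Z[n])[:2],4))
E
python3 - <<'E'
from h import *
for c in ("top","side"):
    m=camera_model(c);print(m)
    p,d=capture(c);cv2.imwrite(f"pics/{c}0.png",p[:,:,::-1])
tips(Z)
s=env.sense();print(s,env.grip_depth)
E
```

```text
{'K': array([[519.8401893 ,   0.        , 316.02153645],
       [  0.        , 519.8401893 , 240.20871715],
       [  0.        ,   0.        ,   1.        ]]), 'eye': array([ 0.39967641, -0.07932754,  1.28972407]), 'orientation': array([ 5.76678235e+00,  6.27018594e-02, -9.00617041e+01])}
{'K': array([[457.22190329,   0.        , 327.71108254],
       [  0.        , 457.22190329, 241.71127316],
       [  0.        ,   0.        ,   1.        ]]), 'eye': array([ 0.45317917, -1.14001772,  0.8218798 ]), 'orientation': array([55.01387597,  0.50968919, -3.38479449])}
post top 0.6 [340.4 260.8] [ 0.4728 -0.1343]
post side 0.9 [317.1 250.6] [ 0.4771 -0.1384]
well_near_left top 0.97 [324.2 236. ] [ 0.5333 -0.0975]
well_near_left side 0.98 [332.  247.8] [ 0.5206 -0.0923]
well_far_right top 0.98 [355.6 219.3] [ 0.5731 -0.1722]
well_far_right side 0.58 [352.9 264.7] [ 0.5714 -0.1738]
pointer_tip top 0.62 [341.5 231.4] [ 0.5428 -0.1379]
pointer_tip side 0.93 [340.1 253.3] [ 0.5399 -0.1362]
stop_face top 0.4 [284.7 240.5] [ 0.5241 -0.0032]
stop_face side 0.35 [328.3 235.1] [ 0.5151 -0.007 ]
vial
[... 238 characters left out ...]
-0.4824]
{'time_s': 1.0, 'joint_positions': array([ 6.62914765e+01,  1.83110734e+01,  8.96394560e+01, -5.64430849e-04,
        7.20449477e+01, -1.14671474e+00]), 'qd': array([-0.0155618 ,  0.02752472,  0.00161236,  0.00465404, -0.19658224,
        0.03486065]), 'effort': array([-6.43269705e-04, -4.15421963e+01, -2.34425712e+01, -2.62588424e-05,
        3.54889671e-04, -5.80633082e-05]), 'tool_pos': array([0.2206272 , 0.53099328, 0.23134312]), 'tool_rot': array([1.79995489e+02, 6.27360969e-04, 1.57438365e+02]), 'wrist_force': array([-0.04712321, -0.60250838,  0.11858747]), 'ft_torque': array([-0.01179886, -0.01504725, -0.03115799]), 'grasp_force': 0.0, 'grip_width': 1.0010841883614738} 0.0187
```

```bash
python3 - <<'E'
import cv2
a=cv2.imread("pics/top0.png")[150:330,210:450];b=cv2.imread("pics/side0.png")[170:320,230:430]
cv2.imwrite("pics/top0c.png",cv2.resize(a,None,fx=3.3,fy=3.3,interpolation=2))
cv2.imwrite("pics/side0c.png",cv2.resize(b,None,fx=4,fy=4,interpolation=2))
E
```

```text
(no output)
```

View pics/top0c.png

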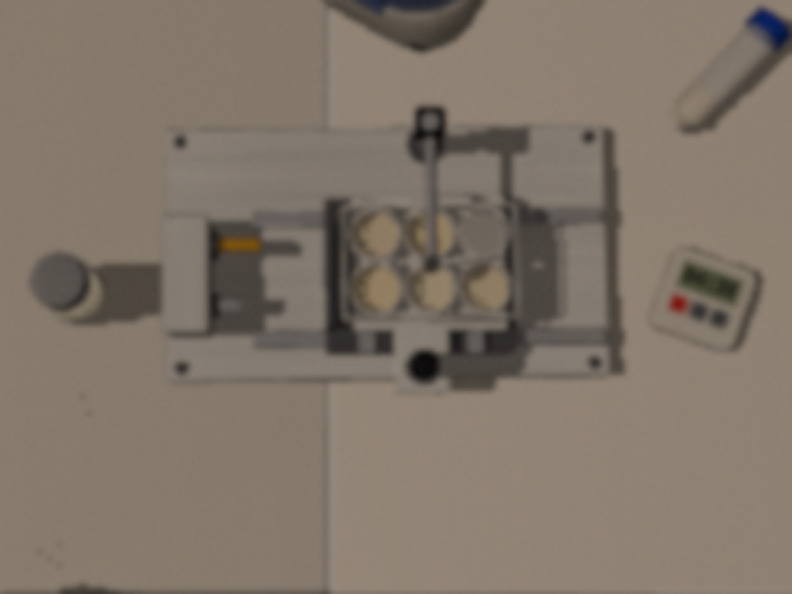

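View pics/side0c.png

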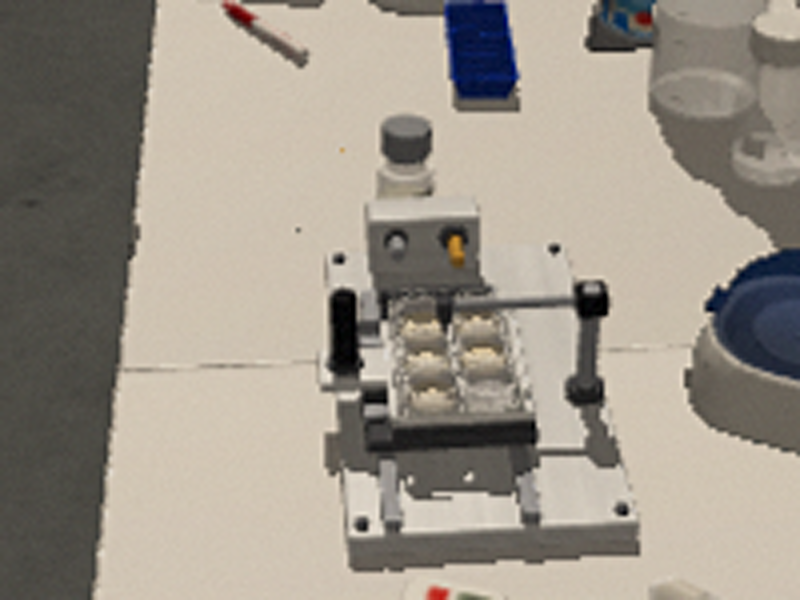

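Top view (crop scale 3.3, offset 210,150) shows the post top at about (339,261), the pointer tip at about (341,230), the near-left well at (325,237) and the far-right empty well at (356,220). The stage is turned by only about a degree. In the side view the post is upright at about (316,252), and the stop is the grey pin beside the brass plunger.

```bash
python3 - <<'E'
from h import *
p,d=capture("top")
g=p.max(axis=2).astype(float)
m=np.zeros((480,640),bool);m[250:275,325:350]=(g[250:275,325:350]<45)
v,u=np.nonzero(m);print(len(u),u.mean(),v.mean(),d[v,u].min(),np.median(d[v,u]))
sel=d[v,u]<np.median(d[v,u])+.01;print(atz("top",(u[sel].mean(),v[sel].mean()),.11))
# base plate bolts
for q in [(180,142),(588,137),(181,368),(595,363)]: print(atz("top",(q[0]/3.3+210,q[1]/3.3+150),.02))
# side post mask
p,d=capture("side");g=p.max(axis=2)
m=np.zeros((480,640),bool);m[242:263,308:324]=g[242:263,308:324]<60
v,u=np.nonzero(m);print(len(u),u.min(),u.max(),v.min(),v.max(),u.mean(),v.mean());
print(atz("side",(u[v<v.min()+4].mean(),v.min()+1),.11),atz("side",(u.mean(),v.mean()),.082))
E
```

```text
70 340.5571428571429 258.85714285714283 1.1777414 1.183625
[ 0.47335898 -0.12966795  0.11      ]
[0.64555917 0.04935171 0.02      ]
[ 0.64897292 -0.25702107  0.02      ]
[0.47569541 0.04710336 0.02      ]
[ 0.47905329 -0.25965441  0.02      ]
127 313 320 243 262 315.748031496063 252.90551181102362
[ 0.47371639 -0.13259059  0.11      ] [ 0.47333011 -0.13505489  0.082     ]
```

```bash
python3 -m jog '{"offset":[[0,0,0],[0,0,0],[0,0,0],[0,0,0],[0,0,0],[-0.25,-0.7,0],[-0.25,-0.7,0],[-0.25,-0.7,0],[-0.25,-0.7,0],[-0.25,-0.7,0]],"delta_rot":[[0,0,-0.93],[0,0,-0.93],[0,0,-0.93],[0,0,-0.93],[0,0,-0.93],[0,0,0],[0,0,0],[0,0,0],[0,0,0],[0,0,0]],"fingers":[85,85,85,85,85,85,85,85,85,85]}' 60
python3 -m jog '{"offset":[[-0.25,-0.7,0],[-0.25,-0.7,0],[-0.25,-0.7,0],[-0.25,-0.7,0],[-0.25,-0.7,0],[-0.25,-0.7,0],[-0.25,-0.7,0],[-0.25,-0.7,0],[-0.25,-0.7,0],[-0.25,-0.7,0]],"delta_rot":[[0,0,0],[0,0,0],[0,0,0],[0,0,0],[0,0,0],[0,0,0],[0,0,0],[0,0,0],[0,0,0],[0,0,0]],"fingers":[85,85,85,85,85,85,85,85,85,85]}'
```

```text
time_s: 2.35
tool_pos: [0.2856, 0.3557, 0.2315]
tool_rot: [180.0, 0.0, -179.3]
wrist_force: [1.1, 0.0, 0.5]
grip_width: 0.992
grasp_force: 0.0
time_s: 3.6
tool_pos: [0.4148, 0.0071, 0.2315]
tool_rot: [180.0, 0.0, -179.3]
wrist_force: [-0.3, 0.3, -0.1]
grip_width: 0.997
grasp_force: 0.0
```

```bash
python3 -m jog '{"offset":[[-0.228,-0.55,0],[-0.228,-0.55,0],[-0.228,-0.55,0],[-0.228,-0.55,0],[-0.228,-0.55,0],[0,0,0.5],[0,0,0.3],[0,0,0]],"delta_rot":[[0,0,0],[0,0,0],[0,0,0],[0,0,0],[0,0,0],[0,0,0],[0,0,0],[0,0,0]],"fingers":[85,85,85,85,85,85,85,85]}'
python3 - <<'E'
from h import *
p,d=capture("side");cv2.imwrite("pics/s1.png",cv2.resize(p[120:320,230:450],None,fx=3,fy=3,interpolation=2)[:,:,::-1])
tips(["post","well_near_left","well_far_right","pointer_tip"],["side"])
p,d=capture("top");tips(["well_near_left","well_far_right","pointer_tip"],["top"])
E
```

```text
time_s: 4.6
tool_pos: [0.4722, -0.1281, 0.1903]
tool_rot: [179.9, -0.2, -179.3]
wrist_force: [-0.5, 0.2, 0.4]
grip_width: 0.998
grasp_force: 0.0
post side 0.8 [317.7 250.4] [ 0.4788 -0.1376]
well_near_left side 0.96 [336.1 243.9] [ 0.5336 -0.074 ]
well_far_right side 0.89 [352.8 265.4] [ 0.5708 -0.1769]
pointer_tip side 0.7 [342.7 252. ] [ 0.5475 -0.1307]
well_far_right top 0.88 [355.8 220.8] [ 0.5695 -0.1726]
pointer_tip top 0.61 [340.5 230.8] [ 0.5442 -0.1356]
```

View pics/s1.png

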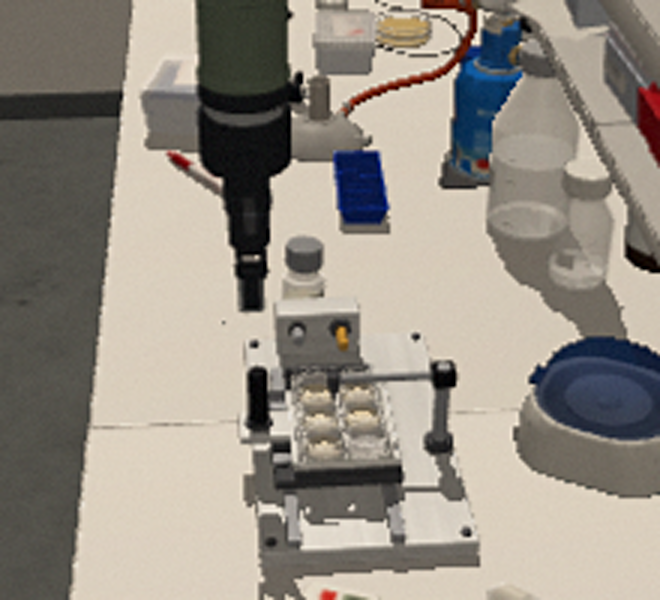

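The side picture shows the open gripper at crop (250,305), above the post at crop (258,395) and nearly in line with it. Descending.

```bash
python3 -m jog '{"offset":[[-0.06,-0.06,0.4],[0,0,0.5],[0,0,0.5],[0,0,0.5],[0,0,0.38],[0,0,0],[0,0,0]],"delta_rot":[[0,0,0],[0,0,0],[0,0,0],[0,0,0],[0,0,0],[0,0,0],[0,0,0]],"fingers":[85,85,85,85,85,85,60]}'
python3 -m jog '{"offset":[[0,0,0],[0,0,0],[0,0,0],[0,0,0],[0,0,0],[0,0,0]],"delta_rot":[[0,0,0],[0,0,0],[0,0,0],[0,0,0],[0,0,0],[0,0,0]],"fingers":[40,20,10,10,10,10]}' 50
python3 - <<'E'
from h import *
p,d=capture("side");cv2.imwrite("pics/s2.png",cv2.resize(p[170:320,230:430],None,fx=4,fy=4,interpolation=2)[:,:,::-1])
q,d=capture("top");cv2.imwrite("pics/t2.png",cv2.resize(q[180:290,250:400],None,fx=5,fy=5,interpolation=2)[:,:,::-1])
tips(["well_near_left","well_far_right","pointer_tip"])
print(env.sense()["tool_pos"])
E
```

```text
time_s: 5.92
tool_pos: [0.4767, -0.1316, 0.078]
tool_rot: [-180.0, 0.1, -179.3]
wrist_force: [-0.5, -0.2, 0.4]
grip_width: 0.814
grasp_force: 0.0
time_s: 6.68
tool_pos: [0.4765, -0.1315, 0.0779]
tool_rot: [-180.0, 0.1, -179.3]
wrist_force: [-0.4, -0.5, 5.4]
grip_width: 0.203
grasp_force: 48.7
well_near_left top 0.6 [324.1 238.1] [ 0.5283 -0.0972]
well_near_left side 0.87 [336.9 247.9] [ 0.5344 -0.0937]
well_far_right top 0.83 [356.1 221.8] [ 0.5671 -0.1733]
well_far_right side 0.65 [350.2 264.4] [ 0.5643 -0.172 ]
well_far_right side 0.61 [329.3 215.2] [0.5238 0.0833]
pointer_tip top 0.72 [341.7 230.8] [ 0.5442 -0.1384]
pointer_tip side 0.78 [337.9 251.6] [ 0.5345 -0.1279]
[ 0.47646571 -0.13152028  0.07787316]
```

View pics/s2.png

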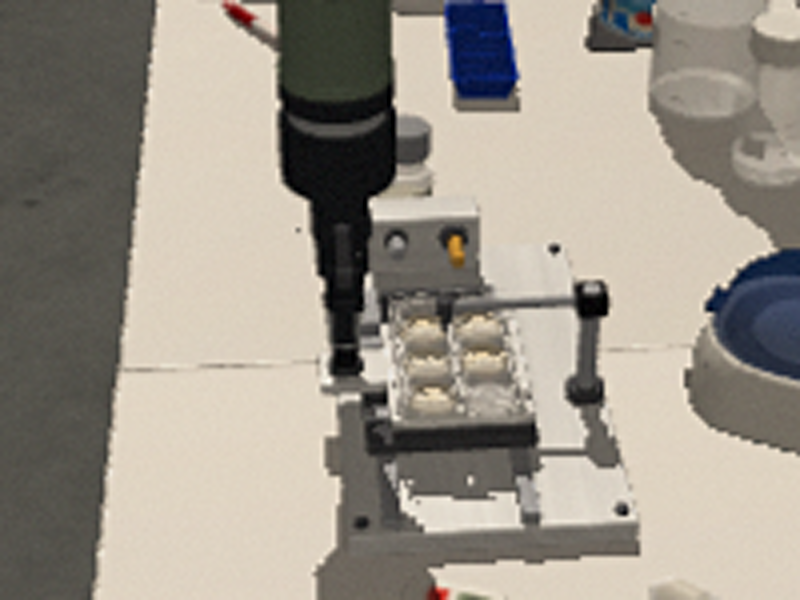

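View pics/t2.png

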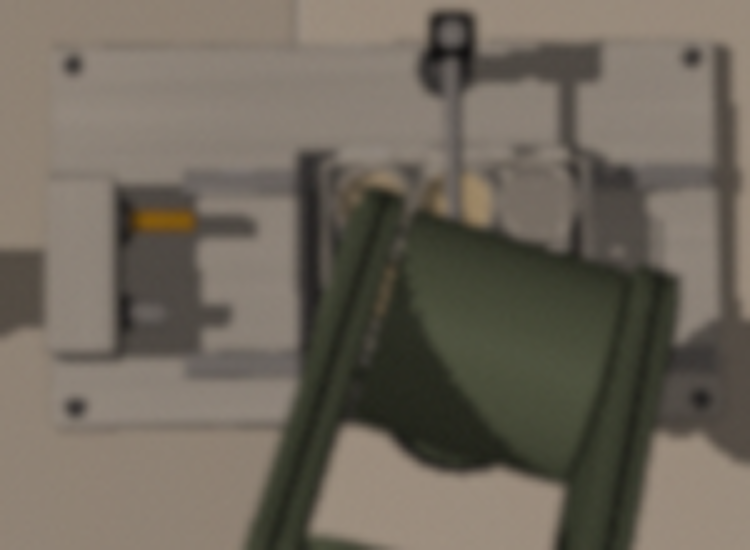

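The fingers hold the post (grip width 0.20, 49 N). The top view is mostly blocked by the forearm. Next I'll average several network readings to get the well and pointer offsets.

```bash
cat >> h.py <<'E'
def avg(names,cams,n=5):
    out={}
    for c in cams:
        L={k:[] for k in names}
        for i in range(n):
            p,d=capture(c)
            for k in names:
                for r in spotter.tip_of(c,k)[:1]:
                    if r["conf"]>.4: L[k].append(r["location"])
        for k in names:
            if L[k]:
                a=np.array(L[k]);m=np.median(a,0);w=atz(c,m,Z[k])[:2];out[c,k]=w
                print(c,k,len(a),np.round(m,1),np.round(a.std(0),1),np.round(w,4))
    return out
E
python3 - <<'E'
from h import *
avg(["well_near_left","well_far_right","pointer_tip"],["side"],5)
avg(["well_far_right","pointer_tip"],["top"],4)
# own top measurements from the first picture (3.3x crop)
for n,q,z in [("NL",(380,288),.066),("FR",(484,233),.066),("centre",(432,260.5),.066),("tip",(432,265),.078)]:
    print(n,np.round(atz("top",(q[0]/3.3+210,q[1]/3.3+150),z)[:2],4))
p=cv2.imread("pics/side0.png");cv2.imwrite("pics/s3.png",cv2.resize(p[235:290,315:390],None,fx=10,fy=10,interpolation=2))
E
```

```text
side well_near_left 4 [335.  247.8] [1.3 0.8] [ 0.5292 -0.0931]
side well_far_right 5 [350.5 265.2] [1.1 0.9] [ 0.5648 -0.1756]
side pointer_tip 5 [340.9 252.8] [1.6 0.8] [ 0.5423 -0.134 ]
top well_far_right 4 [357.4 220.5] [1.8 0.3] [ 0.5702 -0.1764]
top pointer_tip 4 [340.8 230.4] [0.4 1.6] [ 0.5451 -0.1362]
NL [ 0.5302 -0.0997]
FR [ 0.5699 -0.1747]
centre [ 0.55   -0.1372]
tip [ 0.5454 -0.1366]
```

View pics/s3.png

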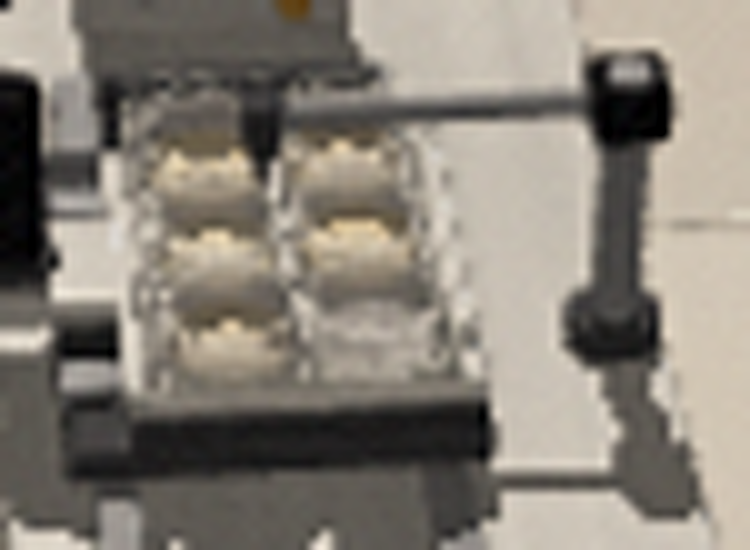

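The tip sits at about (341,252) in the side image. Both cameras put the plate centre about 5 mm beyond the tip in x and level with it in y. Moving the near-left well under the tip.

```bash
python3 -m jog '{"offset":[[-0.03,-0.08,0],[-0.048,-0.13,0],[-0.048,-0.13,0],[-0.048,-0.13,0],[-0.048,-0.13,0],[-0.04,-0.11,0],[-0.026,-0.07,0],[0,0,0],[0,0,0]],"delta_rot":[[0,0,0],[0,0,0],[0,0,0],[0,0,0],[0,0,0],[0,0,0],[0,0,0],[0,0,0],[0,0,0]],"fingers":[10,10,10,10,10,10,10,10,10]}'
python3 - <<'E'
from h import *
avg(["well_near_left","well_far_right","pointer_tip"],["side"],4)
avg(["well_near_left","well_far_right","pointer_tip"],["top"],3)
p,_=capture("side");q,_=capture("top")
a=cv2.resize(p[235:290,315:390],None,fx=8,fy=8,interpolation=2);b=cv2.resize(q[195:255,320:390],None,fx=8,fy=8,interpolation=2)[:440,:200*2//2]
cv2.imwrite("pics/s4.png",np.hstack([a,b])[:,:,::-1]);s=env.sense();print(s["tool_pos"],s["wrist_force"],s["time_s"])
E
```

```text
time_s: 9.8
tool_pos: [0.4917, -0.1707, 0.0779]
tool_rot: [-180.0, 0.1, -179.3]
wrist_force: [-0.6, -0.1, 4.5]
grip_width: 0.205
grasp_force: 48.8
side well_near_left 4 [344.2 255.5] [0.9 1.1] [ 0.5516 -0.131 ]
side well_far_right 3 [359.5 274. ] [ 9.1 24.5] [ 0.5845 -0.2145]
side pointer_tip 4 [340.5 252.6] [0.8 1.2] [ 0.5413 -0.133 ]
top well_near_left 3 [341.7 227.4] [0.3 1. ] [ 0.5537 -0.1391]
top well_far_right 3 [373.8 214.6] [1.2 0.6] [ 0.5843 -0.2156]
top pointer_tip 3 [340.6 231.3] [0.3 0.9] [ 0.543  -0.1358]
[ 0.49166607 -0.17066251  0.07788801] [-0.61602248 -1.73441672  5.77066221] 11.3
```

View pics/s4.png

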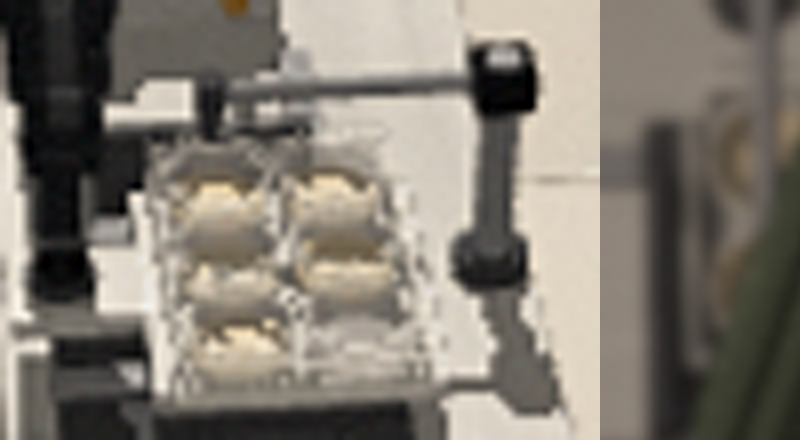

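```bash
cat >> h.py <<'E'
def proj(c,P):
    m=camera_model(c);Rm=R.from_euler('xyz',m["orientation"],degrees=True).as_matrix()
    q=(np.atleast_2d(P)-m["eye"])@Rm; q=q*[1,-1,-1]; u=q@np.array(m["K"]).T; return u[:,:2]/u[:,2:]
def overlay(c,img,ctr,x0,y0,x1,y1,f,tip):
    a=cv2.resize(img[y0:y1,x0:x1],None,fx=f,fy=f,interpolation=cv2.INTER_CUBIC).copy()
    M=R.from_euler('z',.64,degrees=True).as_matrix()
    def dr(P,col,z):
        P=np.c_[np.array(P,float),np.zeros(len(P))]@M.T+[ctr[0],ctr[1],z]
        u=((proj(c,P)-[x0,y0]+.5)*f).astype(np.int32); cv2.polylines(a,[u],True,col,1)
    dr([(-.043,-.064),(.043,-.064),(.043,.064),(-.043,.064)],(0,255,0),.071)
    t=np.linspace(0,6.28,40)
    for i in (-1,1):
        for j in (-1,0,1): dr(np.c_[i*.0195+.0175*np.cos(t),j*.039+.0175*np.sin(t)],(255,0,0),.066)
    u=((proj(c,[tip[0],tip[1],.078])[0]-[x0,y0]+.5)*f).astype(int);cv2.circle(a,tuple(int(v) for v in u),3,(255,0,255),1)
    return a
E
python3 - <<'E'
from h import *
p,_=capture("side")
t=np.array([.542,-.1335]);n=t+[.0199,-.0388]
A=overlay("side",p,n,325,240,375,298,8,t);B=overlay("side",p,n+[.007,0],325,240,375,298,8,t)
cv2.imwrite("pics/s5.png",np.hstack([A,B])[:,:,::-1])
E
```

```text
(no output)
```

View pics/s5.png

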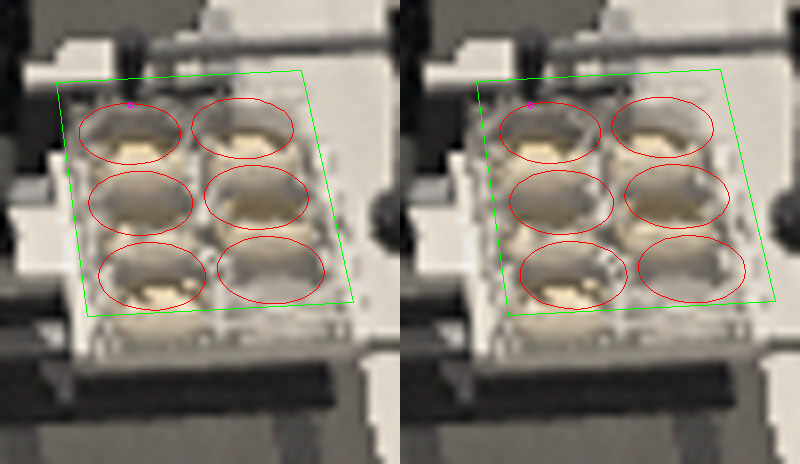

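Overlay A (left), which has the well exactly under the tip, fits the rims and lid. The wells sit about 1–3 mm too far in +x. I'll trim that and pause.

```bash
python3 -m jog '{"offset":[[0.03,0.01,0],[0.03,0.01,0],[0,0,0],[0,0,0],[0,0,0],[0,0,0],[0,0,0],[0,0,0],[0,0,0],[0,0,0]],"delta_rot":[[0,0,0],[0,0,0],[0,0,0],[0,0,0],[0,0,0],[0,0,0],[0,0,0],[0,0,0],[0,0,0],[0,0,0]],"fingers":[10,10,10,10,10,10,10,10,10,10]}'
python3 - <<'E'
from h import *
avg(["well_near_left","well_far_right"],["side","top"],3)
print(env.sense()["tool_pos"])
E
```

```text
time_s: 12.6
tool_pos: [0.4885, -0.1696, 0.0779]
tool_rot: [-180.0, 0.1, -179.3]
wrist_force: [-0.4, -0.6, 6.6]
grip_width: 0.209
grasp_force: 48.7
side well_near_left 3 [342.1 255.1] [0.7 1. ] [ 0.5461 -0.1287]
side well_far_right 3 [357.2 274.3] [1.2 1.3] [ 0.5784 -0.2153]
top well_near_left 3 [338.8 230.2] [0.9 0.8] [ 0.547  -0.1321]
top well_far_right 3 [372.  215.1] [0.5 1.5] [ 0.5831 -0.2113]
[ 0.48852471 -0.16957614  0.07786396]
```

```bash
python3 -m jog '{"offset":[[0.05,0.1,0],[0.1,0.2,0],[0.1,0.2,0],[0.1,0.2,0],[0.1,0.2,0],[0.1,0.2,0],[0.1,0.2,0],[0.078,0.14,0],[0.05,0.1,0],[0,0,0]],"delta_rot":[[0,0,0],[0,0,0],[0,0,0],[0,0,0],[0,0,0],[0,0,0],[0,0,0],[0,0,0],[0,0,0],[0,0,0]],"fingers":[10,10,10,10,10,10,10,10,10,10]}'
python3 - <<'E'
from h import *
avg(["well_near_left","well_far_right","pointer_tip"],["side","top"],4)
s=env.sense();print(s["tool_pos"],s["wrist_force"],s["time_s"])
p,_=capture("side")
t=np.array([.542,-.1335]);n=t+[-.0199,.0388]
A=overlay("side",p,n,310,225,365,283,8,t);B=cv2.resize(p[225:283,310:365],None,fx=6,fy=8,interpolation=2)
cv2.imwrite("pics/s6.png",np.hstack([A,B])[:,:,::-1])
E
```

```text
time_s: 14.75
tool_pos: [0.4481, -0.0922, 0.0778]
tool_rot: [180.0, 0.0, -179.3]
wrist_force: [-1.4, -0.6, 7.8]
grip_width: 0.204
grasp_force: 49.2
side well_near_left 4 [325.  240.6] [1.4 1.2] [ 0.5026 -0.055 ]
side well_far_right 4 [340.  257.7] [13.7 48.5] [ 0.5395 -0.1402]
side pointer_tip 4 [341.7 251.8] [0.6 0.9] [ 0.5448 -0.1298]
top well_near_left 4 [307.2 246.8] [2.2 1.1] [ 0.5075 -0.0574]
top well_far_right 4 [342.5 232.4] [1.2 2.2] [ 0.5418 -0.1408]
top pointer_tip 4 [342.5 232. ] [1.4 0.6] [ 0.5415 -0.1403]
[ 0.44807334 -0.09239394  0.0777972 ] [-0.96155733  0.28312481  8.11557391] 16.35
```

View pics/s6.png

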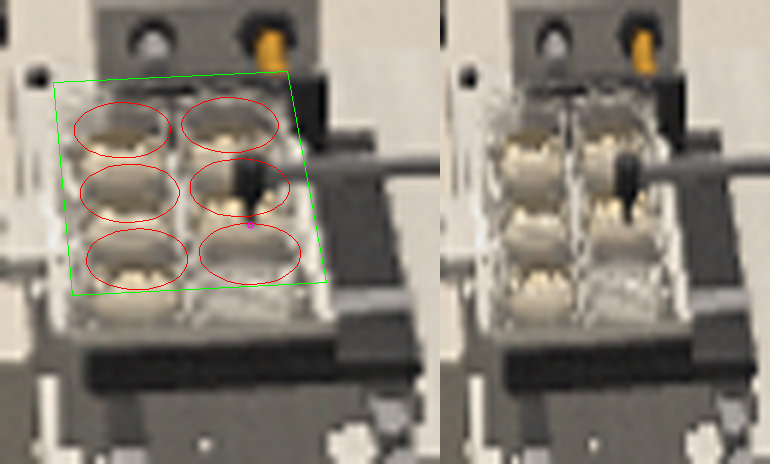

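The overlay rim of the far-right well (crop 250,253) agrees with the picture and with the tip at (250,222). I'll nudge +2 mm in y and pause.

```bash
python3 -m jog '{"offset":[[0,0.03,0],[0,0,0],[0,0,0],[0,0,0],[0,0,0],[0,0,0],[0,0,0],[0,0,0],[0,0,0],[0,0,0]],"delta_rot":[[0,0,0],[0,0,0],[0,0,0],[0,0,0],[0,0,0],[0,0,0],[0,0,0],[0,0,0],[0,0,0],[0,0,0]],"fingers":[10,10,10,10,10,10,10,10,10,10]}'
python3 -m jog '{"offset":[[0.1,0,0],[0,0,0]],"delta_rot":[[0,0,0],[0,0,0]],"fingers":[10,10]}' 90
```

```text
time_s: 17.65
tool_pos: [0.4481, -0.0911, 0.0778]
tool_rot: [180.0, 0.0, -179.3]
wrist_force: [-0.1, -0.6, 8.6]
grip_width: 0.207
grasp_force: 49.2
time_s: 17.9
tool_pos: [0.4431, -0.0912, 0.0779]
tool_rot: [180.0, 0.0, -179.3]
wrist_force: [-1.3, 0.0, 8.6]
grip_width: 0.193
grasp_force: 87.7
```

```bash
python3 -m jog '{"offset":[[-0.15,0,0],[-0.15,0.05,0],[0,0.06,0],[0,0.06,0],[0,0.06,0],[0,0.04,0],[0,0.04,0],[0,0.04,0],[0,0.04,0],[0,0,0]],"delta_rot":[[0,0,0],[0,0,0],[0,0,0],[0,0,0],[0,0,0],[0,0,0],[0,0,0],[0,0,0],[0,0,0],[0,0,0]],"fingers":[10,10,10,10,10,10,10,10,10,10]}'
python3 -m jog '{"offset":[[0,0.03,0],[0,0.03,0],[0,0.02,0],[0,0.02,0],[0,0,0]],"delta_rot":[[0,0,0],[0,0,0],[0,0,0],[0,0,0],[0,0,0]],"fingers":[10,10,10,10,10]}'
```

```text
time_s: 19.15
tool_pos: [0.4587, -0.0728, 0.0779]
tool_rot: [-179.9, 0.1, -179.2]
wrist_force: [0.0, -5.1, 6.8]
grip_width: 0.2
grasp_force: 87.7
time_s: 19.77
tool_pos: [0.4587, -0.0691, 0.0779]
tool_rot: [-179.7, 0.1, -179.2]
wrist_force: [0.0, -12.6, 5.7]
grip_width: 0.197
grasp_force: 87.8
```

```bash
python3 -m jog '{"offset":[[0,0.02,0],[0,0,0],[0,0,0]],"delta_rot":[[0,0,0],[0,0,0],[0,0,0]],"fingers":[10,10,10]}'
python3 -m jog '{"offset":[[0,0.02,0],[0,0,0],[0,0,0]],"delta_rot":[[0,0,0],[0,0,0],[0,0,0]],"fingers":[10,10,10]}'
```

```text
time_s: 20.15
tool_pos: [0.4587, -0.069, 0.078]
tool_rot: [-179.6, 0.1, -179.2]
wrist_force: [-0.1, -16.2, 5.9]
grip_width: 0.196
grasp_force: 87.9
time_s: 20.52
tool_pos: [0.4587, -0.0689, 0.078]
tool_rot: [-179.5, 0.1, -179.1]
wrist_force: [-0.9, -20.5, 5.1]
grip_width: 0.203
grasp_force: 88.1
```

```bash
python3 - <<'E'
from h import *
avg(["stop_face","well_near_left","well_far_right","pointer_tip"],["side","top"],3)
p,_=capture("side");q,_=capture("top")
a=cv2.resize(p[195:275,295:365],(420,480),interpolation=2);b=cv2.resize(q[205:265,260:305],(360,480),interpolation=2)
cv2.imwrite("pics/s7.png",np.hstack([a,b])[:,:,::-1])
E
```

```text
side well_near_left 3 [329.5 236.3] [0.7 0.5] [ 0.5171 -0.0341]
side well_far_right 3 [343.9 252.4] [1.  0.5] [ 0.5522 -0.1165]
side pointer_tip 3 [340.7 252. ] [0.9 1.5] [ 0.542  -0.1303]
top well_near_left 3 [296.6 245. ] [0.4 1.7] [ 0.5119 -0.0322]
top well_far_right 3 [331.2 227.2] [0.3 0.7] [ 0.5542 -0.1142]
top pointer_tip 3 [341.1 232.7] [1.9 0.5] [ 0.5397 -0.137 ]
```

View pics/s7.png

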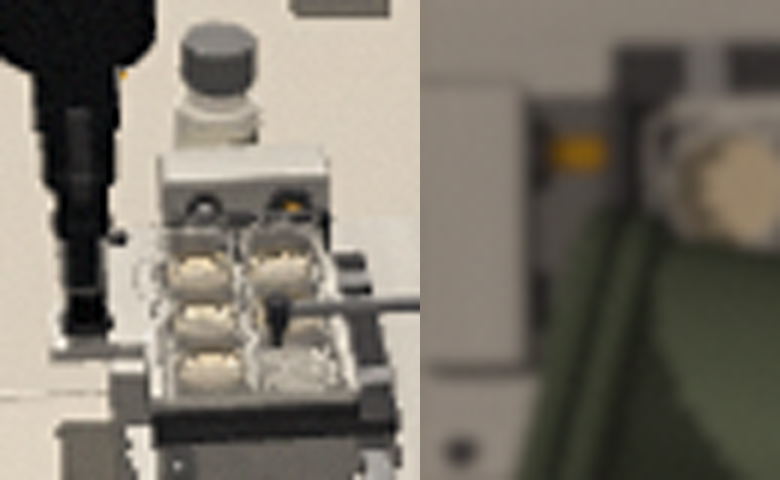

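The top view puts the saddle's end plate at column about 283.6, the same column as the stop's face in the first picture. The tool stopped advancing while the force rose to 20 N, so the saddle is on the stop and held there.

```bash
python3 -m jog '{"offset":[[0,0,0],[0,0,0],[0,0,0],[0,0,0]],"delta_rot":[[0,0,0],[0,0,0],[0,0,0],[0,0,0]],"fingers":[10,10,10,10]}' && python3 -c "
from workcell import env
print(env.finish_job())"
```

```text
time_s: 22.62
tool_pos: [0.4587, -0.0689, 0.078]
tool_rot: [-179.5, 0.1, -179.1]
wrist_force: [0.5, -21.3, 5.8]
grip_width: 0.197
grasp_force: 88.1
the job is handed in; nothing more can be done
None
```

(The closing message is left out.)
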